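# Tip a tray of castings into the plain bin

### The arm

A 6-joint arm with a two-finger parallel gripper is mounted at the origin on the work surface. World frame = base frame: x ahead of the robot, y to its left, z up, the work surface at z = 0. Lengths are in m, angles in rad, forces in N, time in s.
With the tool pointing down it reaches from about 0.325 to 0.85 m from the base axis. Payload 4.4 kg.
Tool frame: the origin (TCP) lies where the fingers leave the gripper's body, on its centre line; the fingertips stand 97 mm ahead of it and the grasp point (between the pads) lies 78 mm ahead of it; z points along the fingers, y is the line along which they close (so a half turn about z gives the same grasp; the last joint's range is limited). The gripper opens to 94 mm and grips with 3 to 60 N. Pads are 16 mm wide; open, the fingers measure 119 mm over their backs; the gripper's body (75 mm by 177 mm) begins 78 mm behind the grasp point.
Start: joints at [-1.435, 0.207, 1.542, -0, 1.393, -0.15], TCP at [0.163, -0.552, 0.303] pointing down, gripper open.
Joint ranges: [-2.73, 2.73], [-0.86, 2.22], [0.23, 2.46], [-1.11, 4.25], [0.08, 2.63], [-2.82, 2.82]. Speed limits (rad/s): [2.79, 2.79, 3.14, 3.14, 3.14, 3.14].

### API

Orientations are given as a 3x3 rotation matrix whose columns are the frame's x, y, z axes.
In Python, from plant import r, camera, camera_info, close_job, nets gives the robot as it stands.
- The arm moves only by the tool drive_tool, never from a script. Its argument "commands" is a list of rows, each a list of 3 entries, a list of its own where there are three numbers: the shift along the world's x, y, z in units of 30 mm (1.0 is 30 mm), then the turn about the world's z in units of 8 degrees (1.0 is 8 degrees), then the finger opening in mm, from 0 to 94. A call has 1 to 5 rows; each row shifts and turns the commanded pose from where the row before left it; what a row does not reach is not made up. A row lasts 1/10 s, in which the tool goes at most 50 mm and 8.59 degrees, less where a joint would pass 70% of its speed; a pose out of reach is approached as far as the arm can. A call is refused whole if a number of a shift passes 1 or a number of a turn 1, either way. A call with a gripper value outside its range is refused whole. The fingers move at their own pace and stop on an object; "squeeze" is the grip in N (left out, the last holds). Time passes only in rows, so rows that do not move let the fingers close. It gives the time, the measured TCP pose, the force, the opening and the grip force at its end, in the units of the state.
- r.get_state(): the state, without advancing time (a new reading comes with each control period).
- camera(name): name is "scene" or "top" or "wrist"; returns (picture, depth): 420x560x3 uint8, red, green, blue; 420x560 float32, m along the optical axis (not along the pixel's ray), 0 where there is no reading.
- camera_info(name): a dict with "fx", "fy", "cx", "cy" (pixels), "R" (3x3) and "t" (3): a world point X has camera coordinates R X + t; the wrist camera has in their place "hand_eye" (4x4, takes a point from camera to tool coordinates, whose origin is the TCP and whose axes are the flange's). Camera axes: x right, y down, z forward; pixel columns grow to the right and rows downward; lengths in m; the calibration is good to about 2 mm. A picture is of the moment at which its call begins: read the wrist's pose just before it. camera_info takes no time and is no camera call.
- close_job(): hands the job in; it is judged then, once.
Trained networks look in the newest picture that a camera, given by its name, has taken for a name from the list of things; names that differ only in an ending like _2 or _b are one class to them, and where a whole thing is asked for, a point or a joint stands for the part that bears it (a point fixed in the world has none). Each returns a list of dicts, best first, with "p" (0 to 1); they miss things now and then, are a little off and sometimes report something else, mostly with a low value. They report only what shows in the picture. A call takes as long as a camera call. They do not tell look-alikes from the thing itself.
- nets.cut_out(camera, thing): "mask" (420x560 bool, what is visible of it) and "centre" ([column, row] in pixels, amid what is visible of it).
The state is a dict: "t": time; "qpos": joint angles; "dq": joint speeds; "tau": joint torques, N m; "tcp_pos": TCP position; "ee_rot": TCP orientation; "wrist_force": force on the tool from outside, world axes, zero at the start; "torque": the same for the moment, N m; "opening": opening from 0.0 (shut) to 1.0 (fully open); "grasp_force": force on a finger pad.
Only numpy, scipy, OpenCV 4.12 (cv2) and the standard library are available. Lean on these libraries where they do the work, as an engineer would, in place of code of your own. Each camera call takes 0.05 s, during which the arm holds its last target. There are 200 camera calls.

### The job

First lift the coupling bar off the plain bin and lay it level across the top of the divided bin. Then pick up the steel tray by its tab, hold its open lip low over the plain bin and tip it so that all three castings slide off into the bin, without touching the castings with the gripper. Put the empty tray back flat on the bench, and leave the tin, the flange and the timber where they are.

Things in the scene. Friction and masses are not known exactly. Their poses are not given: they have to be found in the camera images.
- plain_bin: Blue open bin without divider, fixed to the bench: 250 (its x) x 180 (its y) x 80 mm high, walls and floor 5 mm thick. Stands left or right of the tray. Origin: centre of its underside, z up.
- divided_bin: Blue open bin of the same outer size (250 x 180 x 80 mm), with one upright divider across its middle (along its y, as high as the rim) and some steel stock lying in it below the rim; fixed to the bench on the other side. Origin: centre of its underside.
- bar: Dark steel coupling bar, 245 mm long along its x, shank 20 mm wide (y) and 24 mm high (z), with a round eye of 42 mm diameter at each end; 0.4 kg. It starts lying on the rims across the narrow width of the plain bin. Origin: centre of its underside.
- tray: Bare steel tray on the bench, 180 (x) x 130 (y) mm, floor and walls 4 mm thick, walls 30 mm high on three sides; the +x end is an open lip. Origin: centre of its underside. At the rear (-x) a flat tab, 60 mm wide (y), 10 mm thick, 70 mm long, rises from the rear wall's top, leaning 15 degrees back (away from the lip), top at 96 mm height. About 0.3 kg.
- tray_grip (a point): Point in the middle of the tab's width and thickness to grip, 45 mm up the tab from the top of the rear wall: at (-100, 0, 71) mm in the tray's frame. Grip the tab's 10 mm thickness with the fingers pointing down along the leaning tab.
- tray_lip (a point): Middle of the tray's open lip, upper face of the floor: at (90, 0, 4) mm in the tray's frame.
- clevis: Dark steel fork-shaped casting, 63 x 34 x 28 mm, about 0.09 kg, lying loose in the tray. Origin: underside.
- link: Dark steel link with two round eyes, 66 x 30 x 26 mm, about 0.08 kg, lying loose in the tray. Origin: underside.
- collar: Dark steel ring, 60 mm diameter, 34 mm hole, 26 mm high, about 0.09 kg, lying loose in the tray. Origin: underside.
- clevis_mid (a point): Middle of the clevis.
- link_mid (a point): Middle of the link.
- collar_mid (a point): Middle of the collar.
- tin: Grey tin can, 76 mm diameter, 110 mm high, bystander standing at the far side. Origin: underside.
- flange: Dark steel hub flange, 110 mm diameter, 50 mm high, bystander at the far side. Origin: underside.
- timber: Pale timber block, 60 x 160 x 50 mm high, bystander beyond the tray. Origin: underside.
Things that resemble listed ones, but are neither listed nor needed, are in the scene too. Several things have the shape of the tray; the one meant has the colours described above.

How it is judged:
On the way, in this order (a step that is already met when the one before it is completed fails the run):
1. the coupling bar lies level and still across the divided bin, let go (x of bar in the frame of divided_bin between -0.11 and 0.11 m and y of bar in the frame of divided_bin between -0.04 and 0.04 m and z of bar in the frame of divided_bin between 0.07 and 0.09 m and angle between bar's own z axis and vertical below 0.1 rad and linear speed of bar below 0.03 m/s and contact force between the fingers and bar below 0.5 N), for 0.2 s.
2. the tray is tipped by more than 20 degrees with its lip over the plain bin, no more than 80 mm above the rim (x of tray_lip in the frame of plain_bin between -0.125 and 0.125 m and y of tray_lip in the frame of plain_bin between -0.09 and 0.09 m and height (world z) of tray_lip below 0.16 m and angle between tray's own z axis and vertical above 0.35 rad), for 0.2 s.
At the end, for the whole second after the job is handed in: Castings at rest in the plain bin, middles inside its walls and below its rim; bar level (6 deg) on the divided bin's rim, its middle within 110 mm of the bin's centre along the bin's x, 40 mm along y; empty tray flat on the bench (3 deg, 8 mm) (x of bar in the frame of divided_bin between -0.11 and 0.11 m and y of bar in the frame of divided_bin between -0.04 and 0.04 m and z of bar in the frame of divided_bin between 0.07 and 0.09 m and angle between bar's own z axis and vertical below 0.1 rad and linear speed of each of bar, tray below 0.03 m/s and x of clevis_mid in the frame of plain_bin between -0.122 and 0.122 m and y of clevis_mid in the frame of plain_bin between -0.087 and 0.087 m and z of clevis_mid in the frame of plain_bin between 0 and 0.08 m and linear speed of each of clevis, link, collar below 0.05 m/s and x of link_mid in the frame of plain_bin between -0.122 and 0.122 m and y of link_mid in the frame of plain_bin between -0.087 and 0.087 m and z of link_mid in the frame of plain_bin between 0 and 0.08 m and x of collar_mid in the frame of plain_bin between -0.122 and 0.122 m and y of collar_mid in the frame of plain_bin between -0.087 and 0.087 m and z of collar_mid in the frame of plain_bin between 0 and 0.08 m and angle between tray's own z axis and vertical below 0.06 rad and height (world z) of tray below 0.008 m); the robot touches nothing.
It fails at once if the gripper touches a casting (contact force between the fingers and clevis above 0.5 N or contact force between the fingers and link above 0.5 N or contact force between the fingers and collar above 0.5 N).
It fails at once if the tray is tipped by more than 30 degrees with its lip more than 120 mm above the bin's rim (angle between tray's own z axis and vertical above 0.52 rad and height (world z) of tray_lip above 0.2 m).
It fails at once if the tin, the flange or the timber is moved by more than 25 mm (distance of any of tin, flange, timber from where it was at the start of the episode above 0.025 m).
It also fails if it takes over 67 s, if anything falls off the work surface, if the arm or the gripper's body presses on something with over 40 N, if the wrist force passes 120 N, or if a joint passes its speed limit or range.

## Working session

There is one attempt and no reset: what is moved stays moved. The work goes in short steps, Python scripts to look and compute and a tool call to move; the robot and the scene stay as the last step left them, time stands still between calls to the robot, and variables do not carry over. Pictures are saved under pics/ and viewed, at most 10 in all, crops included, and the job is handed in when it is done.

Besides the shell and the picture viewer there is one more tool, called after "Request:" in YAML: its name, and indented under it one key for each argument. drive_tool: Moves the arm, as the interface text tells. Its arguments: {"type":"object","properties":{"commands":{"type":"array","items":{"type":"array"}},"squeeze":{"type":"number"}},"required":["commands"]}

```bash
ls; mkdir -p pics; cat > h.py <<'E'
import numpy as np, cv2
from plant import r, camera, camera_info, close_job, nets
def pts(name, depth, mask=None, st=None):
    K=camera_info(name); v,u=np.nonzero((depth>0)&(mask if mask is not None else True)); z=depth[v,u]
    P=np.c_[(u-K['cx'])*z/K['fx'],(v-K['cy'])*z/K['fy'],z]
    if 'R' in K: return (P-np.asarray(K['t']).ravel())@np.asarray(K['R']), u, v
    H=np.asarray(K['hand_eye']); P=P@H[:3,:3].T+H[:3,3]
    return P@np.asarray(st['ee_rot']).T+np.asarray(st['tcp_pos']),u,v
def save(n,im): cv2.imwrite('pics/'+n+'.png',cv2.cvtColor(im,cv2.COLOR_RGB2BGR))
E
python3 - <<'E'
from h import *
st=r.get_state(); print({k:np.round(v,3).tolist() for k,v in st.items()})
for c in ('scene','top'):
    im,d=camera(c); save(c+'0',im); np.savez('/tmp/%s0.npz'%c,im=im,d=d)
    for n in ('plain_bin','divided_bin','bar','tray','clevis','link','collar','tin','flange','timber'):
        for o in nets.cut_out(c,n)[:4]:
            P,_,_=pts(c,d,o['mask'])
            print(c,n,round(o['p'],2),np.round(o['centre']).tolist(),np.round(np.median(P,0),3).tolist() if len(P) else '')
E
```

```text
pics
{'t': 0.0, 'qpos': [-1.434, 0.207, 1.543, 0.0, 1.394, -0.15], 'dq': [0.0, -0.001, 0.0, -0.0, 0.0, -0.001], 'tau': [-0.002, -37.088, -28.141, 0.07, 0.036, -0.0], 'tcp_pos': [0.163, -0.551, 0.301], 'ee_rot': [[0.959, 0.283, -0.0], [0.283, -0.959, 0.002], [0.0, -0.002, -1.0]], 'wrist_force': [0.515, 0.645, 0.552], 'torque': [-0.01, 0.082, -0.001], 'grasp_force': 0.0, 'opening': 0.999}
scene plain_bin 0.72 [424.0, 204.0] [0.509, 0.321, 0.029]
scene divided_bin 0.59 [134.0, 182.0] [0.508, -0.337, 0.039]
scene bar 0.84 [423.0, 184.0] [0.526, 0.3, 0.103]
scene tray 0.93 [254.0, 238.0] [0.615, -0.047, 0.006]
scene tray 0.93 [271.0, 144.0] [0.332, -0.034, 0.006]
scene clevis 0.86 [237.0, 225.0] [0.6, -0.093, 0.031]
scene clevis 0.74 [260.0, 253.0] [0.661, -0.034, 0.029]
scene link 0.77 [266.0, 216.0] [0.579, -0.034, 0.029]
scene link 0.27 [253.0, 238.0] [0.616, -0.05, 0.006]
scene collar 0.8 [261.0, 254.0] [0.663, -0.033, 0.029]
scene tin 0.96 [396.0, 284.0] [0.766, 0.218, 0.101]
scene tin 0.17 [253.0, 238.0] [0.614, -0.048, 0.006]
scene flange 0.56 [167.0, 296.0] [0.775, -0.199, 0.018]

[... 316 characters left out ...]
.501, -0.34, 0.026]
top divided_bin 0.22 [160.0, 228.0] [0.521, 0.304, 0.104]
top bar 0.95 [159.0, 232.0] [0.521, 0.303, 0.104]
top bar 0.19 [321.0, 199.0] [0.597, -0.093, 0.031]
top tray 0.7 [297.0, 189.0] [0.624, -0.043, 0.005]
top tray 0.56 [298.0, 300.0] [0.344, -0.036, 0.005]
top clevis 0.71 [297.0, 192.0] [0.623, -0.043, 0.005]
top link 0.58 [294.0, 208.0] [0.57, -0.036, 0.03]
top link 0.24 [159.0, 244.0] [0.487, 0.321, 0.008]
top collar 0.64 [290.0, 180.0] [0.654, -0.033, 0.03]
top collar 0.37 [295.0, 189.0] [0.625, -0.041, 0.005]
top tin 0.65 [193.0, 141.0] [0.738, 0.219, 0.108]
top flange 0.63 [359.0, 136.0] [0.759, -0.202, 0.018]
top timber 0.84 [283.0, 124.0] [0.786, -0.005, 0.05]
```

```bash
python3 - <<'E'
import cv2,numpy as np
a=cv2.imread('pics/scene0.png');b=cv2.imread('pics/top0.png')
cv2.imwrite('pics/both.png',np.vstack([a[60:350],b[80:370]]))
E
```

```text
(no output)
```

View pics/both.png

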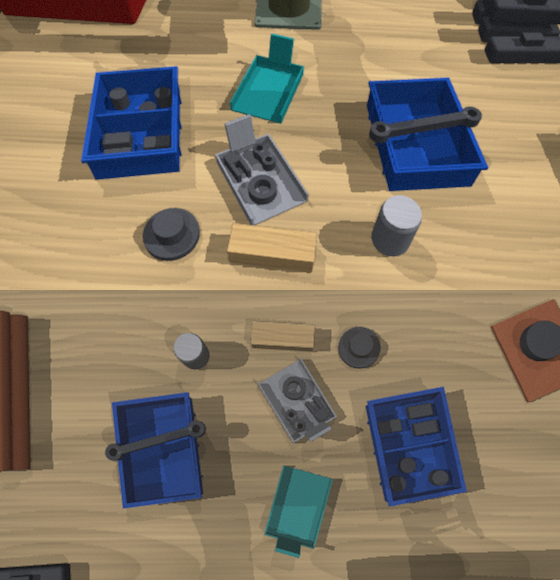

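The top half is the scene view: the grey tray with castings is at scene pixel (254,238). The teal tray look-alike at (271,144) is empty and not wanted. The bar is on the plain bin at (424,184), with the divided bin at (134,182). In the top view the grey tray is at (297,189) and the teal one at (298,300). I choose the grey tray, since it is bare steel and carries the castings, and will fit the poses next.

```bash
cat > fit.py <<'E'
from h import *
def rect(P):
    c,s,a=cv2.minAreaRect((P[:,:2]*1000).astype(np.float32)); 
    if s[0]<s[1]: s=s[::-1]; a+=90
    a=(a+90)%180-90
    return np.round(c,1),np.round(s,1),round(a,1)
def main(tag):
    A=[]
    for c in ('top','scene'):
        z=np.load('/tmp/%s%s.npz'%(c,tag)); P,u,v=pts(c,z['d']); C=z['im'][v,u].astype(int); A.append((c,P,C))
    for c,P,C in A:
        blue=(C[:,2]>C[:,0]+40)&(C[:,2]>C[:,1]+30)
        grey=(abs(C[:,0]-C[:,2])<25)
        def sel(m,lo,hi): return P[m&(P[:,0]>lo[0])&(P[:,0]<hi[0])&(P[:,1]>lo[1])&(P[:,1]<hi[1])&(P[:,2]>lo[2])&(P[:,2]<hi[2])]
        print(c,'plain',rect(sel(blue,(.3,.15,.072),(.7,.55,.09))))
        print(c,'divided',rect(sel(blue,(.3,-.55,.072),(.7,-.15,.09))))
        b=sel(grey,(.3,.1,.09),(.7,.55,.13)); print(c,'bar',rect(b) if len(b) else '',len(b), b[:,2].max() if len(b) else '')
        t=sel(grey,(.45,-.16,.02),(.76,.1,.12)); tab=t[t[:,2]>.045]; lo=t[t[:,2]<.034]
        print(c,'tray',rect(lo)); print(' tab',rect(tab),np.round(tab.mean(0),4),len(tab), tab[:,2].max())
if __name__=='__main__': main('0')
E
python3 fit.py; python3 - <<'E'
from h import *
im=cv2.imread('pics/scene0.png')[170:290,200:330]
cv2.imwrite('pics/crop.png',cv2.resize(im,None,fx=4,fy=4,interpolation=cv2.INTER_CUBIC))
E
```

```text
top plain (array([498.9, 309.3]), array([261. , 193.2]), 7.0)
top divided (array([ 501.7, -328.8]), array([261.1, 192.7]), 10.3)
top bar (array([521.9, 304.3]), array([246.1,  41. ]), -74.7) 1049 0.11326618501206402
top tray (array([606.5, -35.9]), array([253.3, 172.1]), 22.4)
 tab (array([539.5, -89.1]), array([59.2, 23.3]), -59.7) [ 0.5387 -0.0888  0.0816] 228 0.1020968441749092
scene plain (array([498.5, 309. ]), array([264. , 194.5]), 6.9)
scene divided (array([ 501.1, -329.3]), array([265.5, 192.1]), 10.1)
scene bar (array([521.5, 304.1]), array([246. ,  41.6]), -74.5) 1335 0.1089335765465408
scene tray (array([622.4, -40.7]), array([183., 131.]), 30.4)
 tab (array([538.9, -89.4]), array([60.1, 24.1]), -60.0) [ 0.541  -0.0893  0.0736] 587 0.09942798473846823
```

View pics/crop.png

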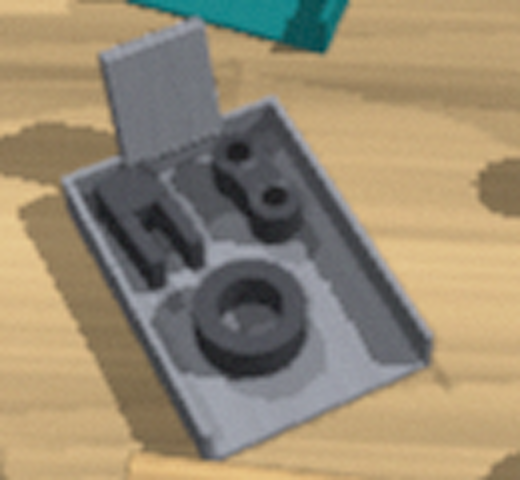

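The crop confirms it: a bare grey steel tray with clevis, link and collar, tab towards the robot and lip away. First I go to the bar.

Request:
drive_tool:
  commands:
    - [[1,1,0],1,70]
    - [[1,1,0],1,70]
    - [[1,1,0],1,70]
    - [[1,1,0],1,70]
    - [[1,1,0],1,70]

```text
t: 1.6
tcp_pos: [0.3136, -0.4002, 0.3028]
ee_rot: [[0.548, 0.836, 0.0], [0.836, -0.548, -0.0], [-0.0, 0.0, -1.0]]
wrist_force: [-0.0, -0.6, -0.6]
opening: 0.745
grasp_force: 0.0
```

Request:
drive_tool:
  commands:
    - [[1,1,0],1,70]
    - [[1,1,0],1,70]
    - [[1,1,0],1,70]
    - [[1,1,0],1,70]
    - [[1,1,0],1,70]

```text
t: 2.1
tcp_pos: [0.4637, -0.2501, 0.3029]
ee_rot: [[-0.118, 0.993, 0.001], [0.993, 0.118, -0.0], [-0.001, 0.001, -1.0]]
wrist_force: [0.1, -0.2, 0.3]
opening: 0.748
grasp_force: 0.0
```

Request:
drive_tool:
  commands:
    - [[1,1,0],1,70]
    - [[1,1,0],0.1,70]
    - [[0,1,0],0,70]
    - [[0,1,0],0,70]
    - [[0,1,0],0,70]

```text
t: 2.6
tcp_pos: [0.5228, -0.1002, 0.3025]
ee_rot: [[-0.263, 0.965, -0.0], [0.965, 0.263, 0.0], [0.0, -0.0, -1.0]]
wrist_force: [0.4, 0.1, 0.5]
opening: 0.746
grasp_force: 0.0
```

Request:
drive_tool:
  commands:
    - [[0,1,0],0,70]
    - [[0,1,0],0,70]
    - [[0,1,0],0,70]
    - [[0,1,0],0,70]
    - [[0,1,0],0,70]

```text
t: 3.1
tcp_pos: [0.5225, 0.0497, 0.3028]
ee_rot: [[-0.263, 0.965, 0.0], [0.965, 0.263, 0.0], [-0.0, 0.0, -1.0]]
wrist_force: [0.3, -0.9, -0.3]
opening: 0.74
grasp_force: 0.0
```

Request:
drive_tool:
  commands:
    - [[0,1,0],0,70]
    - [[0,1,0],0,70]
    - [[0,1,0],0,70]
    - [[0,1,0],0,70]
    - [[0,1,0],0,70]

```text
t: 3.6
tcp_pos: [0.5225, 0.1997, 0.3027]
ee_rot: [[-0.263, 0.965, 0.0], [0.965, 0.263, -0.0], [-0.0, 0.0, -1.0]]
wrist_force: [0.3, -0.1, -0.4]
opening: 0.736
grasp_force: 0.0
```

Request:
drive_tool:
  commands:
    - [[0,1,0],0,70]
    - [[0,1,0],0,70]
    - [[0,1,0],0,70]
    - [[0,0.6,0],0,70]
    - [[0,0,0],0,70]

```text
t: 4.1
tcp_pos: [0.5223, 0.3082, 0.3025]
ee_rot: [[-0.266, 0.964, -0.0], [0.964, 0.266, 0.0], [0.0, -0.0, -1.0]]
wrist_force: [-0.4, -0.6, 0.2]
opening: 0.746
grasp_force: 0.0
```

Request:
drive_tool:
  commands:
    - [[0,-0.1,-1],0,70]
    - [[0,0,-1],0,70]
    - [[0,0,-1],0,70]
    - [[0,0,-0.8],0,70]
    - [[0,0,-0.4],0,60]

```text
t: 4.6
tcp_pos: [0.5215, 0.3015, 0.1739]
ee_rot: [[-0.262, 0.965, -0.004], [0.965, 0.262, -0.003], [-0.001, -0.005, -1.0]]
wrist_force: [-0.5, -0.3, -0.0]
opening: 0.69
grasp_force: 0.0
```

Request:
drive_tool:
  commands:
    - [[0,0,0],0,5]
    - [[0,0,0],0,5]
    - [[0,0,0],0,5]
    - [[0,0,0],0,5]
    - [[0,0,0],0,5]
  squeeze: 45

```text
t: 5.1
tcp_pos: [0.5232, 0.3037, 0.1779]
ee_rot: [[-0.263, 0.965, 0.002], [0.965, 0.263, 0.001], [0.0, 0.002, -1.0]]
wrist_force: [0.6, 0.1, -0.5]
opening: 0.273
grasp_force: 0.0
```

Request:
drive_tool:
  commands:
    - [[0,0,0],0,5]
    - [[0,0,0],0,5]
    - [[0,0,0],0,5]

```text
t: 5.4
tcp_pos: [0.5218, 0.3034, 0.1774]
ee_rot: [[-0.263, 0.965, -0.002], [0.965, 0.263, -0.001], [-0.0, -0.002, -1.0]]
wrist_force: [-3.9, -1.2, 5.4]
opening: 0.21
grasp_force: 45.0
```

Request:
drive_tool:
  commands:
    - [[0,0,0.5],0,5]
    - [[0,0,1],0,5]
    - [[0,0,1],0,5]
    - [[0,0,1],0,5]
    - [[0,0,0.5],0,5]

```text
t: 5.9
tcp_pos: [0.5235, 0.3039, 0.2998]
ee_rot: [[-0.263, 0.965, 0.004], [0.965, 0.263, 0.002], [0.001, 0.005, -1.0]]
wrist_force: [0.5, -0.2, -4.6]
opening: 0.209
grasp_force: 45.0
```

Request:
drive_tool:
  commands:
    - [[0,-0.5,0],0,5]
    - [[0,-1,0],0,5]
    - [[0,-1,0],0,5]
    - [[0,-1,0],0,5]
    - [[0,-1,0],0,5]

```text
t: 6.4
tcp_pos: [0.521, 0.1661, 0.2938]
ee_rot: [[-0.263, 0.965, -0.005], [0.965, 0.263, -0.002], [-0.0, -0.005, -1.0]]
wrist_force: [0.2, -0.5, -5.9]
opening: 0.209
grasp_force: 45.0
```

Request:
drive_tool:
  commands:
    - [[0,-1,0],0,5]
    - [[0,-1,0],0,5]
    - [[0,-1,0],0,5]
    - [[0,-1,0],0,5]
    - [[0,-1,0],0,5]

```text
t: 6.9
tcp_pos: [0.5207, 0.0165, 0.294]
ee_rot: [[-0.262, 0.965, -0.005], [0.965, 0.262, -0.0], [0.001, -0.005, -1.0]]
wrist_force: [0.6, -0.3, -5.0]
opening: 0.213
grasp_force: 45.0
```

Request:
drive_tool:
  commands:
    - [[0,-1,0],0,5]
    - [[0,-1,0],0,5]
    - [[0,-1,0],0,5]
    - [[0,-1,0],0,5]
    - [[0,-1,0],0,5]

```text
t: 7.4
tcp_pos: [0.5206, -0.1331, 0.2939]
ee_rot: [[-0.262, 0.965, -0.005], [0.965, 0.262, 0.001], [0.003, -0.004, -1.0]]
wrist_force: [0.1, 0.3, -5.7]
opening: 0.21
grasp_force: 45.0
```

Request:
drive_tool:
  commands:
    - [[-0.3,-1,0],-0.3,5]
    - [[-0.4,-1,0],-0.35,5]
    - [[0,-1,0],0,5]
    - [[0,-1,0],0,5]
    - [[0,-1,0],0,5]

```text
t: 7.9
tcp_pos: [0.4995, -0.2826, 0.2938]
ee_rot: [[-0.173, 0.985, -0.004], [0.985, 0.173, 0.003], [0.003, -0.004, -1.0]]
wrist_force: [0.2, -0.2, -4.5]
opening: 0.206
grasp_force: 45.0
```

Request:
drive_tool:
  commands:
    - [[0,-1,0],0,5]
    - [[0,-0.6,0],0,5]
    - [[0,0,-1],0,5]
    - [[0,0,-1],0,5]
    - [[0,0,-0.5],0,5]

```text
t: 8.4
tcp_pos: [0.4991, -0.328, 0.2168]
ee_rot: [[-0.174, 0.985, -0.007], [0.985, 0.174, 0.006], [0.007, -0.006, -1.0]]
wrist_force: [-0.9, 0.9, -6.3]
opening: 0.209
grasp_force: 45.0
```

Request:
drive_tool:
  commands:
    - [[0,0,-0.5],0,5]
    - [[0,0,-0.4],0,5]
    - [[0,0,-0.2],0,5]
    - [[0,0,-0.1],0,5]
    - [[0,0,0],0,5]

```text
t: 8.9
tcp_pos: [0.502, -0.3296, 0.186]
ee_rot: [[-0.174, 0.985, 0.001], [0.985, 0.174, -0.001], [-0.001, 0.0, -1.0]]
wrist_force: [-0.1, -0.3, -5.3]
opening: 0.207
grasp_force: 45.0
```

Request:
drive_tool:
  commands:
    - [[0,0,-0.1],0,5]
    - [[0,0,-0.1],0,5]
    - [[0,0,-0.05],0,5]
    - [[0,0,0],0,5]

```text
t: 9.3
tcp_pos: [0.5015, -0.3294, 0.178]
ee_rot: [[-0.174, 0.985, -0.0], [0.985, 0.174, 0.0], [0.0, -0.0, -1.0]]
wrist_force: [0.2, -0.0, -5.3]
opening: 0.209
grasp_force: 45.0
```

Request:
drive_tool:
  commands:
    - [[0,0,-0.05],0,5]
    - [[0,0,0],0,5]

```text
t: 9.5
tcp_pos: [0.5018, -0.3296, 0.1775]
ee_rot: [[-0.174, 0.985, 0.0], [0.985, 0.174, -0.0], [-0.0, 0.0, -1.0]]
wrist_force: [-1.0, 1.5, -0.6]
opening: 0.206
grasp_force: 45.0
```

Request:
drive_tool:
  commands:
    - [[0,0,0],0,45]
    - [[0,0,0],0,45]
    - [[0,0,0],0,45]
    - [[0,0,0],0,45]
    - [[0,0,0],0,45]

```text
t: 10.0
tcp_pos: [0.5018, -0.3297, 0.1768]
ee_rot: [[-0.174, 0.985, 0.0], [0.985, 0.174, -0.0], [-0.0, 0.0, -1.0]]
wrist_force: [0.4, 0.2, -0.6]
opening: 0.479
grasp_force: 0.0
```

Request:
drive_tool:
  commands:
    - [[0,0,0],0,45]
    - [[0,0,0.5],0,45]
    - [[0,0,1],0,45]
    - [[0,0,1],0,45]
    - [[0,0,1],0,45]

```text
t: 10.5
tcp_pos: [0.5017, -0.3295, 0.2839]
ee_rot: [[-0.174, 0.985, 0.001], [0.985, 0.174, -0.001], [-0.001, 0.001, -1.0]]
wrist_force: [0.4, -0.1, 0.4]
opening: 0.479
grasp_force: 0.0
```

Request:
drive_tool:
  commands:
    - [[0,1,0],-1,90]
    - [[0,1,0],-1,90]
    - [[0,1,0],-1,90]
    - [[0.2,1,0],-1,90]
    - [[0.2,1,0],-1,90]
  squeeze: 60

```text
t: 11.0
tcp_pos: [0.5138, -0.1785, 0.2831]
ee_rot: [[0.505, 0.863, 0.002], [0.863, -0.505, -0.001], [0.0, 0.002, -1.0]]
wrist_force: [0.3, -0.5, 0.2]
opening: 0.872
grasp_force: 0.0
```

Request:
drive_tool:
  commands:
    - [[0.2,1,0],-1,90]
    - [[0.2,1,0],-1,90]
    - [[0.3,0.9,0],-1,90]
    - [[0,0,0],-0.75,90]
    - [[0,0,0],0,90]

```text
t: 11.5
tcp_pos: [0.535, -0.0917, 0.2829]
ee_rot: [[0.865, 0.502, 0.001], [0.502, -0.865, -0.001], [0.001, 0.001, -1.0]]
wrist_force: [0.4, -0.5, 0.4]
opening: 0.956
grasp_force: 0.0
```

```bash
python3 - <<'E'
from h import *
import fit
st=r.get_state(); print(st['tcp_pos'],st['t'])
for c in ('top','scene','wrist'):
    im,d=camera(c); save(c+'1',im); np.savez('/tmp/%s1.npz'%c,im=im,d=d)
    for o in nets.cut_out(c,'bar')[:2]:
        P,_,_=pts(c,d,o['mask'],st); P=P[(P[:,2]>.09)&(P[:,2]<.12)]
        if len(P)>50: print(c,round(o['p'],2),fit.rect(P),np.percentile(P[:,2],[5,50,95]).round(3))
    P,u,v=pts(c,d,None,st); t=P[(abs(P[:,0]-.54)<.06)&(abs(P[:,1]+.09)<.06)&(P[:,2]>.05)&(P[:,2]<.1)]
    if len(t)>20: print(c,'tab',fit.rect(t),t.mean(0).round(4),len(t))
E
```

```text
[ 0.53502776 -0.09167563  0.28291455] 11.5
top 0.95 (array([ 503.4, -328.5]), array([241.2,  40.5]), -80.3) [0.1   0.104 0.108]
scene 0.7 (array([532.8, -93.4]), array([60.1, 12.4]), -58.5) [0.091 0.095 0.098]
scene 0.55 (array([ 501. , -326.8]), array([246.4,  45.3]), -79.4) [0.092 0.104 0.107]
scene tab (array([538.2, -90.1]), array([60.8, 25.2]), -61.7) [ 0.5405 -0.0905  0.0763] 575
wrist 0.74 (array([ 476.4, -235.6]), array([49.1, 17.2]), -61.6) [0.104 0.105 0.107]
wrist tab (array([539.2, -89.2]), array([60. , 22.6]), -60.2) [ 0.5399 -0.0886  0.082 ] 2143
```

Request:
drive_tool:
  commands:
    - [[0,0,-1],0,90]
    - [[0,0,-1],0,90]
    - [[0,0,-1],0,90]
    - [[0,0,-0.9],0,90]
    - [[0,0,-0.4],0,90]

```text
t: 12.3
tcp_pos: [0.5328, -0.0924, 0.1498]
ee_rot: [[0.866, 0.5, -0.005], [0.5, -0.866, 0.002], [-0.003, -0.004, -1.0]]
wrist_force: [-0.1, 0.5, -0.9]
opening: 0.96
grasp_force: 0.0
```

Request:
drive_tool:
  commands:
    - [[0,0,-0.1],0,50]
    - [[0,0,0],0,50]
    - [[0,0,0],0,50]
    - [[0,0,0],0,50]
    - [[0,0,0],0,50]
  squeeze: 60

```text
t: 12.8
tcp_pos: [0.5352, -0.0923, 0.1512]
ee_rot: [[0.866, 0.5, 0.002], [0.5, -0.866, 0.0], [0.002, 0.0, -1.0]]
wrist_force: [-0.3, 1.1, 5.5]
opening: 0.632
grasp_force: 60.0
```

Request:
drive_tool:
  commands:
    - [[0,0,0.2],0,50]
    - [[0,0,0.3],0,50]
    - [[0,0,0.2],0,50]
    - [[0,0,0],0,50]
    - [[0,0,0],0,50]

```text
t: 13.3
tcp_pos: [0.5345, -0.0925, 0.1706]
ee_rot: [[0.866, 0.501, -0.0], [0.501, -0.866, -0.0], [-0.0, -0.0, -1.0]]
wrist_force: [-0.3, -0.1, -6.9]
opening: 0.637
grasp_force: 60.0
```

```bash
cat > tilt.py <<'E'
from h import *
import sys
def plane(tag,yaw,save_=True):
    st=r.get_state(); out=[]
    o=np.array(st['tcp_pos']); R=np.array([[np.cos(yaw),-np.sin(yaw)],[np.sin(yaw),np.cos(yaw)]])
    for c in ('scene','top'):
        im,d=camera(c); save(c+tag,im); np.savez('/tmp/%s%s.npz'%(c,tag),im=im,d=d)
        P,u,v=pts(c,d); C=im[v,u].astype(int); Q=(P[:,:2]-o[:2])@R
        m=(Q[:,0]>.0)&(Q[:,0]<.22)&(abs(Q[:,1])<.058)&(P[:,2]<o[2]-.06)&(P[:,2]>-.01)&(abs(C[:,0]-C[:,2])<25)
        X=np.c_[Q[m],P[m][:,2]]
        # RANSAC plane for tray floor
        best=(0,None); rng=np.random.default_rng(0)
        for _ in range(300):
            s=X[rng.choice(len(X),3,False)]; A=np.c_[s[:,:2],np.ones(3)]
            try: k=np.linalg.solve(A,s[:,2])
            except Exception: continue
            if abs(k[1])>.2: continue
            n=(abs(X[:,:2]@k[:2]+k[2]-X[:,2])<.0025).sum()
            if n>best[0]: best=(n,k)
        k=best[1]; i=abs(X[:,:2]@k[:2]+k[2]-X[:,2])<.004
        k=np.linalg.lstsq(np.c_[X[i,:2],np.ones(i.sum())],X[i,2],rcond=None)[0]
        print(c,'pitch(lip down) %.1f roll %.1f'%(np.degrees(np.arctan(-k[0])),np.degrees(np.arctan(k[1]))),'n',i.sum(),len(X),'xmax %.3f z there %.3f'%(np.percentile(X[i,0],99),k[0]*np.percentile(X[i,0],99)+k[2]))
    print(st['t'],np.round(st['tcp_pos'],4),np.round(st['wrist_force'],1),np.round(st['torque'],2))
if __name__=='__main__': plane(sys.argv[1],np.radians(float(sys.argv[2])))
E
python3 tilt.py 2 30
```

```text
scene pitch(lip down) 0.4 roll -0.3 n 2280 4821 xmax 0.191 z there 0.023
top pitch(lip down) 0.4 roll -0.2 n 1409 2108 xmax 0.192 z there 0.022
13.3 [ 0.5345 -0.0925  0.1706] [-0.3 -0.1 -6.9] [-0.18  0.48  0.04]
```

The tray hangs level under a 60 N grip across the tab's width, and the castings stay put. I will carry it level, then let it pivot lip-down over the bin by easing the squeeze.

Request:
drive_tool:
  commands:
    - [[0,0,0.4],0,50]
    - [[0,0,0.7],0,50]
    - [[0,0,0.8],0,50]
    - [[0,0,0.8],0,50]
    - [[0,0,0.7],0,50]

```text
t: 13.9
tcp_pos: [0.5348, -0.0926, 0.2746]
ee_rot: [[0.866, 0.5, 0.001], [0.5, -0.866, -0.0], [0.001, 0.001, -1.0]]
wrist_force: [0.7, -0.9, -6.7]
opening: 0.636
grasp_force: 60.0
```

Request:
drive_tool:
  commands:
    - [[0,0.3,0.5],0.2,50]
    - [[0,0.5,0.1],0.4,50]
    - [[0,0.6,0],0.5,50]
    - [[0,0.7,0],0.6,50]
    - [[0,0.7,0],0.6,50]

```text
t: 14.4
tcp_pos: [0.5336, -0.0064, 0.2893]
ee_rot: [[0.659, 0.752, -0.003], [0.752, -0.659, 0.001], [-0.001, -0.003, -1.0]]
wrist_force: [0.2, -0.4, -7.3]
opening: 0.634
grasp_force: 60.0
```

Request:
drive_tool:
  commands:
    - [[-0.1,0.7,0],0.6,50]
    - [[-0.1,0.7,0],0.6,50]
    - [[-0.1,0.7,0],0.6,50]
    - [[-0.1,0.7,0],0.6,50]
    - [[-0.1,0.7,0],0.6,50]

```text
t: 14.9
tcp_pos: [0.5183, 0.0986, 0.2893]
ee_rot: [[0.295, 0.955, -0.003], [0.955, -0.295, 0.0], [-0.0, -0.003, -1.0]]
wrist_force: [-0.8, -0.7, -6.4]
opening: 0.632
grasp_force: 60.0
```

Request:
drive_tool:
  commands:
    - [[-0.1,0.7,0],0.6,50]
    - [[-0.1,0.7,0],0.6,50]
    - [[0,0.6,0],0.6,50]
    - [[0,0.4,0],0.6,50]
    - [[0,0.2,0],0.5,50]

```text
t: 15.4
tcp_pos: [0.5122, 0.1769, 0.2893]
ee_rot: [[-0.106, 0.994, -0.002], [0.994, 0.106, 0.0], [0.001, -0.002, -1.0]]
wrist_force: [0.3, -0.3, -6.4]
opening: 0.633
grasp_force: 60.0
```

Request:
drive_tool:
  commands:
    - [[0,0,0],0.3,50]
    - [[0,0,0],0,50]
    - [[0,0,0],0,50]

```text
t: 15.7
tcp_pos: [0.5129, 0.1752, 0.2898]
ee_rot: [[-0.141, 0.99, -0.001], [0.99, 0.141, -0.0], [0.0, -0.001, -1.0]]
wrist_force: [-0.0, 0.7, -5.5]
opening: 0.634
grasp_force: 60.0
```

```bash
python3 tilt.py 3 97
```

```text
scene pitch(lip down) 1.0 roll -0.5 n 1106 2961 xmax 0.180 z there 0.167
top pitch(lip down) 0.2 roll 0.5 n 302 507 xmax 0.193 z there 0.142
15.7 [0.5129 0.1752 0.2898] [-0.   0.7 -5.5] [-0.52 -0.18 -0.01]
```

Request:
drive_tool:
  commands:
    - [[0,0.2,0],0,50]
    - [[0,0,0],0,50]
    - [[0,0,0],0,50]
  squeeze: 40

```text
t: 16.1
tcp_pos: [0.5137, 0.1806, 0.2907]
ee_rot: [[-0.14, 0.99, 0.0], [0.99, 0.14, -0.0], [-0.0, 0.0, -1.0]]
wrist_force: [0.9, -0.2, -6.8]
opening: 0.637
grasp_force: 40.0
```

```bash
python3 tilt.py 4 98
```

```text
scene pitch(lip down) 1.3 roll -0.4 n 1040 2859 xmax 0.160 z there 0.168
top pitch(lip down) 0.6 roll 0.2 n 283 425 xmax 0.193 z there 0.143
16.1 [0.5137 0.1806 0.2907] [ 0.9 -0.2 -6.8] [-0.51 -0.11  0.03]
```

Request:
drive_tool:
  commands:
    - [[0,0,0],0,50]
    - [[0,0,0],0,50]
    - [[0,0,0],0,50]
  squeeze: 28

```text
t: 16.5
tcp_pos: [0.5137, 0.1804, 0.2906]
ee_rot: [[-0.14, 0.99, 0.0], [0.99, 0.14, -0.0], [-0.0, 0.0, -1.0]]
wrist_force: [0.5, 0.2, -6.9]
opening: 0.634
grasp_force: 28.0
```

```bash
python3 tilt.py 5 98
```

```text
scene pitch(lip down) 2.8 roll -0.7 n 952 2842 xmax 0.189 z there 0.137
top pitch(lip down) 2.0 roll -1.4 n 284 420 xmax 0.134 z there 0.140
16.5 [0.5137 0.1804 0.2906] [ 0.5  0.2 -6.9] [-0.52 -0.17  0.03]
```

Request:
drive_tool:
  commands:
    - [[0,0,0],0,50]
    - [[0,0,0],0,50]
    - [[0,0,0],0,50]
  squeeze: 20

```text
t: 16.9
tcp_pos: [0.5136, 0.1805, 0.2906]
ee_rot: [[-0.14, 0.99, -0.0], [0.99, 0.14, -0.0], [-0.0, -0.0, -1.0]]
wrist_force: [-0.1, -0.5, -6.6]
opening: 0.637
grasp_force: 20.0
```

```bash
python3 tilt.py 6 98
```

```text
scene pitch(lip down) 27.4 roll 0.1 n 583 1380 xmax 0.117 z there 0.102
top pitch(lip down) 30.9 roll -0.2 n 187 262 xmax 0.125 z there 0.055
16.9 [0.5136 0.1805 0.2906] [-0.1 -0.5 -6.6] [-0.37 -0.17  0.05]
```

Request:
drive_tool:
  commands:
    - [[0,0,0],0,50]
    - [[0,0,0],0,50]
    - [[0,0,0],0,50]
    - [[0,0,0],0,50]
  squeeze: 17

```text
t: 17.4
tcp_pos: [0.5137, 0.1806, 0.2907]
ee_rot: [[-0.14, 0.99, 0.0], [0.99, 0.14, 0.0], [0.0, 0.0, -1.0]]
wrist_force: [-0.4, -0.8, -6.5]
opening: 0.638
grasp_force: 17.0
```

```bash
python3 tilt.py 7 98; python3 - <<'E'
import cv2,numpy as np
a=cv2.imread('pics/scene7.png')[120:300,300:520];b=cv2.imread('pics/top7.png')[150:330,70:290]
cv2.imwrite('pics/c7.png',cv2.resize(np.hstack([a,b]),None,fx=1.8,fy=1.8))
E
```

```text
scene pitch(lip down) 34.7 roll -0.2 n 421 1026 xmax 0.099 z there 0.088
top pitch(lip down) 34.6 roll 1.5 n 122 188 xmax 0.114 z there 0.047
17.4 [0.5137 0.1806 0.2907] [-0.4 -0.8 -6.5] [-0.19 -0.09  0.01]
```

View pics/c7.png

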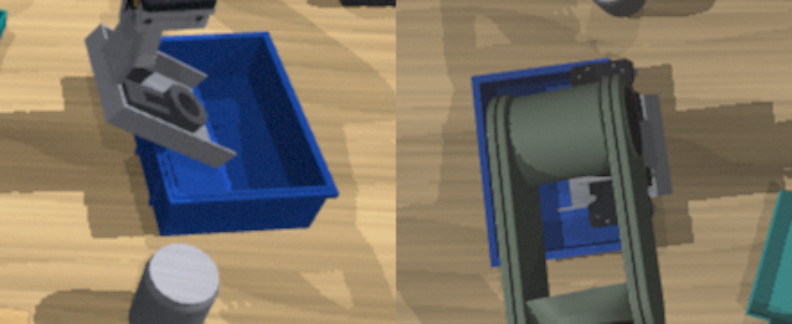

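The tray is tipped about 35°, but all three castings still sit on it at crop (165,98), held by friction. I'll move it further over the bin and let it tip more steeply.

Request:
drive_tool:
  commands:
    - [[0,0.4,0.2],0,50]
    - [[0,0.6,0.3],0,50]
    - [[0,0.6,0.2],0,50]
    - [[0,0.2,0],0,50]
    - [[0,0,0],0,50]

```text
t: 18.0
tcp_pos: [0.5136, 0.2356, 0.312]
ee_rot: [[-0.142, 0.99, 0.001], [0.99, 0.142, 0.0], [-0.0, 0.001, -1.0]]
wrist_force: [0.5, -0.2, -5.8]
opening: 0.637
grasp_force: 17.0
```

Request:
drive_tool:
  commands:
    - [[0,0,0],0,50]
    - [[0,0,0],0,50]
    - [[0,0,0],0,50]
    - [[0,0,0],0,50]
  squeeze: 11

```text
t: 18.4
tcp_pos: [0.5139, 0.2341, 0.3119]
ee_rot: [[-0.139, 0.99, 0.0], [0.99, 0.139, 0.0], [0.0, 0.0, -1.0]]
wrist_force: [0.4, -0.5, -4.0]
opening: 0.638
grasp_force: 11.0
```

```bash
python3 tilt.py 8 98
```

```text
scene pitch(lip down) 45.3 roll -1.9 n 378 1298 xmax 0.110 z there 0.012
top pitch(lip down) 38.1 roll -0.3 n 81 153 xmax 0.142 z there 0.011
18.4 [0.5139 0.2341 0.3119] [ 0.4 -0.5 -4. ] [-0.07 -0.13 -0.04]
```

Request:
drive_tool:
  commands:
    - [[0,0,0],0,50]
    - [[0,0,0],0,50]
    - [[0,0,0],0,50]
    - [[0,0,0],0,50]

```text
t: 18.9
tcp_pos: [0.5137, 0.2345, 0.3117]
ee_rot: [[-0.14, 0.99, 0.0], [0.99, 0.14, 0.0], [0.0, 0.0, -1.0]]
wrist_force: [-0.4, -1.0, -4.6]
opening: 0.637
grasp_force: 11.0
```

```bash
python3 tilt.py 9 98; python3 - <<'E'
import cv2,numpy as np
a=cv2.imread('pics/scene9.png')[120:300,300:520];b=cv2.imread('pics/top9.png')[150:330,70:290]
cv2.imwrite('pics/c9.png',cv2.resize(np.hstack([a,b]),None,fx=1.8,fy=1.8))
E
```

```text
scene pitch(lip down) 45.4 roll -1.6 n 378 1296 xmax 0.110 z there 0.012
top pitch(lip down) 38.4 roll -0.9 n 75 157 xmax 0.144 z there 0.008
18.9 [0.5137 0.2345 0.3117] [-0.4 -1.  -4.6] [-0.11 -0.15 -0.  ]
```

View pics/c9.png

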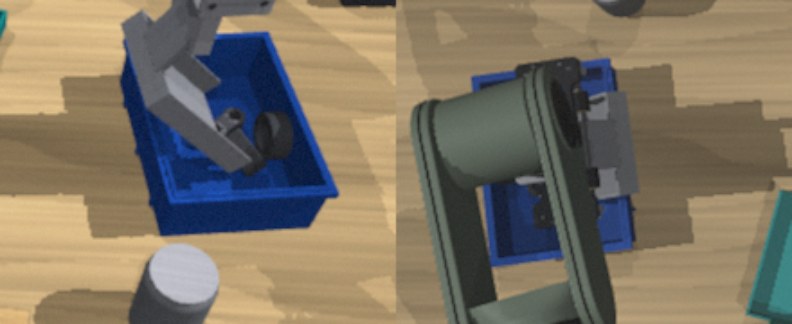

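The castings have slid into the bin: the collar leans at the far wall (crop 272,132), and the link and clevis are at the lip (235,125). I'll raise the tray straight up, keeping the lip below 0.2 m.

Request:
drive_tool:
  commands:
    - [[0,0,0.3],0,50]
    - [[0,0,0.5],0,50]
    - [[0,0,0.7],0,50]
    - [[0,0,0.7],0,50]
    - [[0,0,0.4],0,50]
  squeeze: 16

```text
t: 19.5
tcp_pos: [0.5145, 0.2349, 0.3936]
ee_rot: [[-0.14, 0.99, 0.005], [0.99, 0.14, 0.002], [0.001, 0.006, -1.0]]
wrist_force: [0.1, 1.5, -3.3]
opening: 0.636
grasp_force: 16.0
```

```bash
python3 tilt.py 10 98; python3 - <<'E'
import cv2,numpy as np
a=cv2.imread('pics/scene10.png')[120:300,300:520];b=cv2.imread('pics/top10.png')[150:330,70:290]
cv2.imwrite('pics/c10.png',cv2.resize(np.hstack([a,b]),None,fx=1.8,fy=1.8))
E
```

```text
scene pitch(lip down) 3.4 roll 0.1 n 473 1482 xmax 0.151 z there 0.028
top pitch(lip down) 46.2 roll -0.7 n 119 145 xmax 0.200 z there -0.000
19.5 [0.5145 0.2349 0.3936] [ 0.1  1.5 -3.3] [-0.03 -0.15 -0.01]
```

View pics/c10.png

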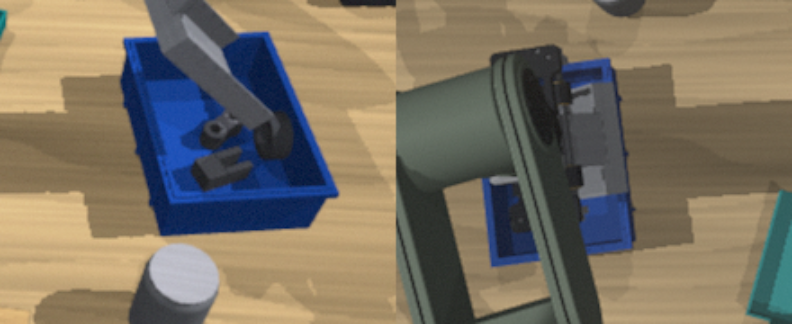

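All three castings are in the plain bin and the tray is empty. I'll back the tray out and swing it over to clear bench.

Request:
drive_tool:
  commands:
    - [[0,-0.3,0],0,50]
    - [[0,-0.5,0],0,50]
    - [[0.1,-0.6,0],0,50]
    - [[0.2,-0.6,0],0,50]
    - [[0.2,-0.6,0],0,50]

```text
t: 20.1
tcp_pos: [0.5281, 0.1545, 0.3881]
ee_rot: [[-0.139, 0.99, -0.003], [0.99, 0.139, -0.001], [-0.001, -0.003, -1.0]]
wrist_force: [0.2, -0.1, -3.7]
opening: 0.641
grasp_force: 16.0
```

Request:
drive_tool:
  commands:
    - [[0.2,-0.6,0],0,50]
    - [[0.2,-0.6,0],0,50]
    - [[0.2,-0.6,0],0,50]
    - [[0.1,-0.6,0],0,50]
    - [[0,-0.5,0],0,50]

```text
t: 20.6
tcp_pos: [0.5492, 0.0672, 0.3881]
ee_rot: [[-0.138, 0.99, -0.003], [0.99, 0.138, -0.001], [-0.0, -0.003, -1.0]]
wrist_force: [-0.4, 0.0, -4.3]
opening: 0.636
grasp_force: 16.0
```

Request:
drive_tool:
  commands:
    - [[0,0,-0.5],0,50]
    - [[0,0,-0.8],0,50]
    - [[0,0,-0.8],0,50]
    - [[0,0,-0.6],0,50]
    - [[0,0,0],0,50]

```text
t: 21.1
tcp_pos: [0.5467, 0.07, 0.3035]
ee_rot: [[-0.14, 0.99, -0.01], [0.99, 0.14, 0.001], [0.002, -0.01, -1.0]]
wrist_force: [0.2, -0.7, -3.6]
opening: 0.638
grasp_force: 16.0
```

```bash
python3 tilt.py 11 98
```

```text
scene pitch(lip down) 46.3 roll 0.5 n 694 926 xmax 0.073 z there 0.038
top pitch(lip down) -12.7 roll -4.4 n 103 256 xmax 0.220 z there 0.033
21.1 [0.5467 0.07   0.3035] [ 0.2 -0.7 -3.6] [-0.07  0.02  0.02]
```

Request:
drive_tool:
  commands:
    - [[0,0,-0.5],0,50]
    - [[0,0,-0.5],0,50]
    - [[0,0,-0.3],0,50]
    - [[0,0,0],0,50]
  squeeze: 8

```text
t: 21.6
tcp_pos: [0.5491, 0.0693, 0.2683]
ee_rot: [[-0.14, 0.99, -0.002], [0.99, 0.14, -0.0], [0.0, -0.002, -1.0]]
wrist_force: [0.5, -0.7, -3.8]
opening: 0.641
grasp_force: 8.0
```

Request:
drive_tool:
  commands:
    - [[0,-0.6,-0.4],0,50]
    - [[0,-0.6,-0.4],0,50]
    - [[0,-0.5,-0.35],0,50]
    - [[0,-0.4,-0.4],0,50]
    - [[0,-0.4,-0.4],0,50]

```text
t: 22.1
tcp_pos: [0.5506, -0.0069, 0.2115]
ee_rot: [[-0.139, 0.99, 0.003], [0.99, 0.139, -0.001], [-0.001, 0.003, -1.0]]
wrist_force: [1.2, -2.7, 0.3]
opening: 0.637
grasp_force: 8.0
```

Request:
drive_tool:
  commands:
    - [[0,-0.35,-0.5],0,50]
    - [[0,-0.35,-0.5],0,50]
    - [[0,-0.25,-0.4],0,50]
    - [[0,0,0],0,50]

```text
t: 22.5
tcp_pos: [0.5473, -0.0339, 0.1654]
ee_rot: [[-0.138, 0.99, -0.007], [0.99, 0.138, 0.002], [0.003, -0.007, -1.0]]
wrist_force: [0.4, 0.5, -1.7]
opening: 0.642
grasp_force: 8.0
```

```bash
python3 tilt.py 12 98
```

```text
scene pitch(lip down) 2.9 roll 0.8 n 2686 3151 xmax 0.177 z there 0.005
top pitch(lip down) 3.5 roll 0.6 n 1481 1845 xmax 0.178 z there 0.005
22.5 [ 0.5473 -0.0339  0.1654] [ 0.4  0.5 -1.7] [-0.05 -0.25  0.03]
```

Request:
drive_tool:
  commands:
    - [[0,0,-0.3],0,50]
    - [[0,0,-0.15],0,50]
    - [[0,0,0],0,50]

```text
t: 22.9
tcp_pos: [0.5498, -0.0338, 0.1555]
ee_rot: [[-0.14, 0.99, 0.0], [0.99, 0.14, 0.0], [-0.0, 0.0, -1.0]]
wrist_force: [0.2, -0.3, -2.9]
opening: 0.64
grasp_force: 8.0
```

Request:
drive_tool:
  commands:
    - [[0,0,0],0,90]
    - [[0,0,0],0,90]
    - [[0,0,0],0,90]
    - [[0,0,0],0,90]
    - [[0,0,0.3],0,90]

```text
t: 23.4
tcp_pos: [0.5487, -0.0338, 0.1639]
ee_rot: [[-0.14, 0.99, -0.003], [0.99, 0.14, 0.001], [0.001, -0.003, -1.0]]
wrist_force: [-0.5, -0.4, 0.1]
opening: 0.953
grasp_force: 0.0
```

Request:
drive_tool:
  commands:
    - [[0,0,0.7],0,90]
    - [[0,0,1],0,90]
    - [[0,0,1],0,90]
    - [[0,0,1],0,90]
    - [[0,-1,1],0,90]

```text
t: 23.9
tcp_pos: [0.5495, -0.0619, 0.3077]
ee_rot: [[-0.144, 0.99, 0.001], [0.99, 0.144, 0.001], [0.001, 0.001, -1.0]]
wrist_force: [-0.3, -0.7, 0.1]
opening: 0.959
grasp_force: 0.0
```

Request:
drive_tool:
  commands:
    - [[0,-1,0],0,90]
    - [[0,-1,0],0,90]
    - [[0,-0.5,0],0,90]
    - [[0,0,0],0,90]

```text
t: 24.3
tcp_pos: [0.5495, -0.1405, 0.3059]
ee_rot: [[-0.137, 0.991, 0.0], [0.991, 0.137, -0.0], [-0.0, 0.0, -1.0]]
wrist_force: [-0.1, 0.0, -0.5]
opening: 0.958
grasp_force: 0.0
```

```bash
python3 - <<'E'
from h import *
import fit
st=r.get_state(); print(st['t'],st['tcp_pos'],st['dq'].round(3) if hasattr(st['dq'],'round') else st['dq'])
for c in ('scene','top'):
    im,d=camera(c); save(c+'13',im); P,u,v=pts(c,d); C=im[v,u].astype(int)
    t=P[(abs(P[:,0]-.53)<.12)&(P[:,1]>-.06)&(P[:,1]<.19)&(abs(C[:,0]-C[:,2])<25)&(P[:,2]>.001)&(P[:,2]<.012)]
    k=np.linalg.lstsq(np.c_[t[:,:2],np.ones(len(t))],t[:,2],rcond=None)[0]; print(c,'tray floor',len(t),t[:,2].mean().round(4),np.degrees(k[:2]).round(2))
    Rb=np.array([[.9925,-.1219],[.1219,.9925]])
    q=(P[:,:2]-[.4987,.309])@Rb
    m=(abs(q[:,0])<.118)&(abs(q[:,1])<.083)&(P[:,2]>.012)&(abs(C[:,0]-C[:,2])<35)&(P[:,2]<.2)
    print(' bin items: zmax',P[m,2].max() if m.any() else '',m.sum())
    for n in ('clevis','link','collar','bar','tin','flange','timber'):
        o=nets.cut_out(c,n)
        if o:
            p,_,_=pts(c,d,o[0]['mask']); print(' ',n,round(o[0]['p'],2),np.median(p,0).round(3),'zmax',np.percentile(p[:,2],97).round(3))
a=cv2.imread('pics/scene13.png')[60:350];b=cv2.imread('pics/top13.png')[80:370]
cv2.imwrite('pics/fin.png',np.vstack([a,b]))
E
```

```text
24.3 [ 0.54952655 -0.14051041  0.30592845] [ 0.042 -0.004  0.019  0.027  0.009  0.018]
scene tray floor 3148 0.0048 [ 0.2  -0.06]
 bin items: zmax 0.06696077796300721 1262
  clevis 0.83 [0.55  0.309 0.031] zmax 0.036
  link 0.79 [0.484 0.32  0.03 ] zmax 0.034
  collar 0.78 [0.506 0.374 0.047] zmax 0.065
  bar 0.71 [ 0.506 -0.333  0.103] zmax 0.107
  tin 0.86 [0.766 0.218 0.102] zmax 0.112
  flange 0.94 [ 0.775 -0.199  0.018] zmax 0.052
  timber 0.62 [ 0.801 -0.006  0.05 ] zmax 0.053
top tray floor 2901 0.0049 [0.14 0.07]
 bin items: zmax 0.081754585370619 913
  clevis 0.53 [0.546 0.305 0.033] zmax 0.038
  link 0.74 [0.477 0.325 0.031] zmax 0.037
  collar 0.88 [0.498 0.375 0.057] zmax 0.067
  bar 0.88 [ 0.511 -0.385  0.104] zmax 0.109
  tin 0.98 [0.74  0.218 0.108] zmax 0.115
  flange 0.8 [ 0.757 -0.202  0.018] zmax 0.053
  timber 0.95 [ 0.786 -0.004  0.05 ] zmax 0.055
```

View pics/fin.png

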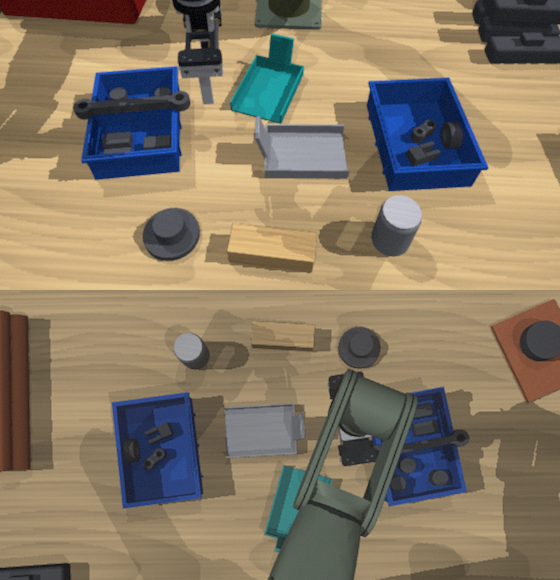

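The final view shows all three castings in the plain bin (scene crop around 430,142), with the collar leaning on the far wall below the rim. The bar lies level on the divided bin (132,103), the empty tray is flat (300,150), and the tin, flange and timber have not moved.

```bash
python3 -c "
from plant import close_job
print(close_job())"
```

```text
the job is handed in; nothing more can be done
None
```

The job is handed in: the bar lies level across the divided bin, all three castings are in the plain bin, the empty tray is flat on the bench, and the tin, flange and timber have not moved; I gripped the tab across its 60 mm width rather than its 10 mm thickness, because the arm could not tilt and the tray had to pivot in the fingers.

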